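# Unlock the whetstone from its cam-lock holder

### The job

The whetstone is locked in the wooden stone holder. Push the cam lever clockwise (seen from above) through its quarter turn, all the way to its open stop, then slide the stone along the holder towards the lever until it is out from under the metal lip, lift it out, and lay it gently and flat in the middle of the cork pad, lined up lengthwise with the pad. Leave the lever fully open and everything else on the bench where it is.

Things in the scene. Friction and masses are not known exactly. Their poses are not given: they have to be found in the camera images.
- stone_holder: Fixed stone holder. Origin on the bench below the middle of the fully home stone; x runs along it from lever to lip, y to its left, z up. Wooden base board 262 x 100 mm, 8 mm thick (x -160 to 102 mm). On it a bed 38 mm wide, top at z 22 mm; the stone overhangs it by 6 mm on both long sides, so fingers can reach down beside the stone to the board. Things on the holder are fixed to it.
- lip_edge (a point): Middle of the front edge of the aluminium lip, at its underside: holder x = 58 mm, z = 49.5 mm. Lip 66 mm wide, 8 mm thick, covers the last 17 mm of the home stone, 2.5 mm above it. Two cheeks below it, 3 mm beside the stone, stop it going sideways. The stone clears the lip after sliding 17 mm towards the holder's -x; with the lever open there is room for about 33 mm before it meets the cam.
- lever_pivot (a point): The vertical axis of the cam lever, on the holder's centre line at holder x = -121.5 mm, at the height of the lever's bar (36 mm above the bench). Its axes are those of the holder.
- lever_grip (a point): Point on the centre line of the lever's black round grip, 75 mm from the pivot, 36 mm above the bench. The level bar is 16 mm thick from 37 to 112 mm from the pivot (black grip), 12 mm nearer in (steel). Opposite it a steel cam nose 16 mm wide reaches 45 mm from the pivot, 24 to 44 mm above the bench.
- cam_lever (a joint): Angle of the cam lever. 0: locked, grip along the holder's -x, cam nose against the stone's end. 1.571: open, at the end stop, grip along the holder's +y, nose out of the way. Grows clockwise seen from above; no spring, it stays where it is left; takes about 3 N at the middle of the grip. It starts at 0 to 0.15.
- stone_center (a point): Centre of the whetstone, a loose grey block 50 x 150 x 25 mm, about 0.4 kg. Its own y axis is its length (150 mm), x its width (50 mm), z its thickness (up). Home in the holder its length lies along the holder's x, underside 22 mm and top 47 mm above the bench.
- cork_pad: Fixed flat cork pad, 210 x 120 mm, 5 mm thick. Origin at the centre of its underside, on the bench; x along its length (210 mm), y along its width, z up.
- loupe: The black loupe, a loose bystander; origin at the centre of its underside.
- graver: The graver, a loose bystander; origin at the centre of its underside.
- burnisher: The burnisher, a loose bystander; origin at the centre of its underside.
- whetstone: The whetstone's underside: its origin lies at the centre of its underside, axes as at its centre.

How it is judged:
On the way, in this order (a step that is already met when the one before it is completed fails the run):
1. the cam lever is pushed to its open stop (within 5 degrees) with the stone still under the lip (value of joint cam_lever above 1.48 rad and x of stone_center in the frame of stone_holder above -0.012 m and z of stone_center in the frame of stone_holder below 0.045 m), for 0.1 s.
2. the stone, still lying on the bed, is slid clear of the lip with the lever open (value of joint cam_lever above 1.48 rad and x of stone_center in the frame of stone_holder between -0.045 and -0.0165 m and z of stone_center in the frame of stone_holder below 0.044 m), for 0.05 s.
At the end, for the whole second after the job is handed in: The whetstone lies flat and at rest on the cork pad, its centre within 30 mm (lengthwise) and 25 mm (across) of the pad's centre, its length within 0.25 rad of the pad's length; the cam lever is within 5 degrees of its open stop (value of joint cam_lever above 1.48 rad and x of stone_center in the frame of cork_pad between -0.03 and 0.03 m and y of stone_center in the frame of cork_pad between -0.025 and 0.025 m and z of stone_center in the frame of cork_pad between 0.013 and 0.022 m and angle between the y axis of stone_center and the x axis of cork_pad, either way round below 0.25 rad and linear speed of whetstone below 0.02 m/s and angular speed of whetstone below 0.1 rad/s); the robot touches nothing.
It fails at once if the stone is dropped or thrown down on the pad (faster than 0.6 m/s just above it) (horizontal distance between stone_center and cork_pad below 0.12 m and height (world z) of stone_center below 0.035 m and linear speed of whetstone above 0.6 m/s).
It fails at once if a loose bystander (loupe, graver, burnisher) is moved by more than 30 mm (distance of any of loupe, graver, burnisher from where it was at the start of the episode above 0.03 m).
It also fails if it takes over 54 s, if anything falls off the work surface, if the arm or the gripper's body presses on something with over 40 N, if the wrist force passes 120 N, or if a joint passes its speed limit or range.

### The arm

A 7-joint arm with a two-finger parallel gripper is mounted at the origin on a cart in front of the work surface, level with it; the furniture and walls round the work are solid. World frame = base frame: x ahead of the robot, y to its left, z up, the work surface at z = 0. Lengths are in m, angles in rad, forces in N, time in s.
With the tool pointing down it reaches from about 0.425 to 0.925 m from the base axis. Payload 6.8 kg.
Tool frame: the origin (TCP) lies at the very end of the fingers, on their centre line; the grasp point (between the pads) lies 19 mm behind it (r.grip_depth is the distance from the TCP to the grasp point, in m); z points along the fingers, y is the direction in which the jaws open and shut (so a half turn about z gives the same grasp; the last joint's range is limited). The gripper opens to 85 mm and grips with 20 to 120 N. Pads are 22 mm wide; open, the fingers measure 114 mm over their backs; the gripper's body (76 mm by 85 mm) begins 54 mm behind the grasp point. The pads swing forward as they close: fully open they stand 13 mm farther back than shut.
Start: joints at [-1.272, 0.477, 0.022, 1.555, -0.011, 1.109, -0.083], TCP at [0.267, 0.62, 0.231] pointing down, gripper open.
Joint ranges: [-2.96, 2.96], [-0.34, 2.1], [-1.41, 1.46], [0.24, 2.44], [-1.37, 4.51], [0.17, 1.92], [-2.96, 2.96]. Speed limits (rad/s): [2.39, 2.39, 3.14, 3.14, 3.14, 3.14, 3.14].

### API

Orientations are given as a rotation vector (axis times angle).
In Python, from bench import r, grab_frame gives the robot as it stands. The module is installed in compiled form; this text tells all that it offers.
- The arm moves only by the tool play_rows, never from a script. Its argument "increments" is a list of rows, each a list of 7 numbers: the shift along the tool's x, y, z in mm, then the turn, a rotation vector about the tool's x, y, z in rad, then the closure in counts, from 0 (fully open) to 255 (shut). In form: [[tx, ty, tz, rx, ry, rz, claw], ...]. A call has 1 to 5 rows; each row shifts and turns the pose as measured when the row begins, along the tool's axes as they then stand; what a row does not reach is not made up. A row lasts 1/10 s, in which the tool goes at most 50 mm and 8.59 degrees, less where a joint would pass 70% of its speed; a pose out of reach is approached as far as the arm can. A call is refused whole if a number of a shift passes 50 or a number of a turn 0.15, either way. A call with a gripper value outside its range is refused whole. The fingers move at their own pace and stop on an object; "force" is the grip in N (left out, the last holds). Time passes only in rows, so rows that do not move let the fingers close. It gives the time, the measured TCP pose, the force and the opening at its end, in the units of the state.
- r.get_obs(): the state, without advancing time (a new reading comes with each control period).
- grab_frame(name): name is "side" or "top"; returns a dict with "color" (480x640x3 uint8, blue, green, red), "depth" (480x640 float32, m along the optical axis (not along the pixel's ray), 0 where there is no reading), "K" (3x3 intrinsics, pixels), "k1" (the pictures are not rectified: a ray, as slopes to the right and down, at radius r is drawn at 1 + k1 r^2 times it, then the intrinsics apply), "T" (4x4, takes a point from camera to world coordinates). Camera axes: x right, y up, looking along -z (the intrinsics and any distortion apply to the point x, -y, -z); pixel columns grow to the right and rows downward; lengths in m; the calibration is good to about 2 mm. A picture is of the moment at which its call begins.
- r.hand_in(): hands the job in, once; it reports no verdict.
The state is a dict: "clock": time; "joints": joint angles; "qvel": joint speeds; "tau": joint torques, N m; "tcp_pos": TCP position; "orientation": TCP orientation; "contact_force": force on the tool from outside, world axes, zero at the start; "moment": the same for the moment, N m; "grip_width": finger opening in m.
Only numpy, scipy, OpenCV 4.12 (cv2) and the standard library are available. Lean on these libraries where they do the work, as an engineer would, in place of code of your own. Each camera call takes 0.05 s, during which the arm holds its last target.

## Working session

There is one attempt and no reset: what is moved stays moved. The work goes in short steps, Python scripts to look and compute and a tool call to move; the robot and the scene stay as the last step left them, time stands still between calls to the robot, and variables do not carry over. Pictures are saved under pics/ and viewed, and the job is handed in when it is done.

Besides the shell and the picture viewer there is one more tool, called after "Call:" in YAML: its name, and indented under it one key for each argument. play_rows: Moves the arm, as the interface text tells. Its arguments: {"type":"object","properties":{"increments":{"type":"array","items":{"type":"array","items":{"type":"number"}}},"force":{"type":"number"}},"required":["increments"]}

```bash
mkdir -p pics; ls; python3 - <<'E'
from bench import r, grab_frame
import cv2,numpy as np
for n in ("side","top"):
    f=grab_frame(n); cv2.imwrite(f"pics/{n}0.png",f["color"]); np.savez(f"{n}0.npz",**f)
    print(n,f["K"],f["k1"],f["T"].round(4))
print(r.get_obs())
E
```

```text
pics
side [[529.97613991   0.         315.67234808]
 [  0.         529.97613991 233.16123054]
 [  0.           0.           1.        ]] -0.1539593571093446 [[-0.9612  0.1634 -0.2222  0.3751]
 [-0.2758 -0.5604  0.781   0.7725]
 [ 0.0031  0.812   0.5837  0.6122]
 [ 0.      0.      0.      1.    ]]
top [[617.35665169   0.         312.4726181 ]
 [  0.         617.35665169 238.18114875]
 [  0.           0.           1.        ]] -0.18082317413261909 [[ 0.0063  0.9778 -0.2095  0.2899]
 [-1.      0.0047 -0.0078  0.0553]
 [-0.0067  0.2096  0.9778  1.4086]
 [ 0.      0.      0.      1.    ]]
{'clock': 0.1, 'joints': array([-1.27211086,  0.47768871,  0.02232506,  1.55634556, -0.01153461,
        1.10930294, -0.08304997]), 'qvel': array([-1.00519841e-03, -3.65639218e-04,  4.31905589e-06, -3.64559807e-03,
        1.93316748e-03, -5.46958278e-04, -8.91083057e-05]), 'tau': array([ 4.72494125e-03, -5.97758102e+01,  1.61397625e+00, -2.81952918e+01,
        1.29076393e-02,  5.03172589e-03, -8.23435357e-06]), 'tcp_pos': array([0.26684992, 0.61943358, 0.23044481]), 'orientation': array([-6.34421654e-01, -3.07661078e+00,  2.50996118e-03]), 'contact_force': array([-0.26207626,  0.07379757, -0.07277547]), 'moment': array([0.01394816, 0.00309262, 0.00079949]), 'grip_width': 0.08530914984523483}
```

View pics/side0.png

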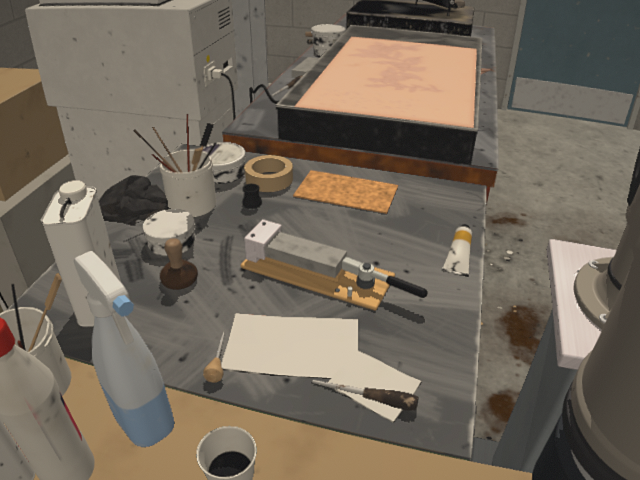

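View pics/top0.png

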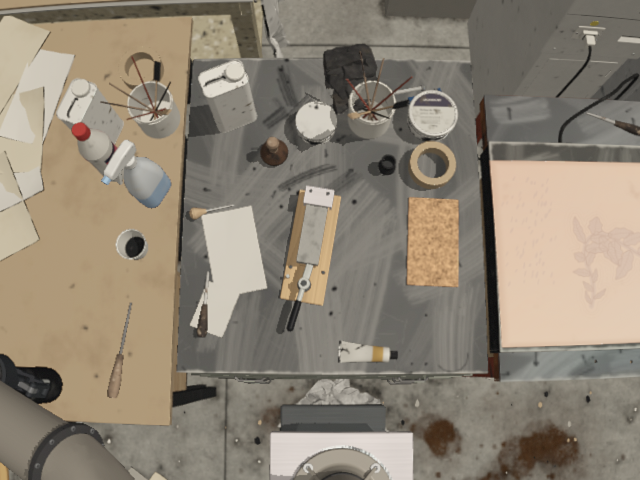

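The top view shows the holder at about (312,245), with the lip at the top (318,196), the lever pivot near (305,284) and the grip near (293,315). The pad is at (433,242). Both views see them all, so I'll measure next.

```bash
cat > h.py <<'E'
import numpy as np, cv2
def ray(f,uv):
    K=f["K"];k1=float(f["k1"]);uv=np.atleast_2d(uv).astype(float)
    d=np.c_[(uv[:,0]-K[0,2])/K[0,0],(uv[:,1]-K[1,2])/K[1,1]]
    s=d.copy()
    for _ in range(20): s=d/(1+k1*(s**2).sum(1,keepdims=True))
    v=np.c_[s[:,0],-s[:,1],-np.ones(len(s))]
    return f["T"][:3,3], v@f["T"][:3,:3].T
def plane(f,uv,z):
    o,v=ray(f,uv); return o+v*((z-o[2])/v[:,2])[:,None]
def dep(f,uv):
    o,v=ray(f,uv); uv=np.atleast_2d(uv).astype(int); return o+v*f["depth"][uv[:,1],uv[:,0]][:,None]
def tri(f,a,g,b):
    o1,v1=ray(f,a);o2,v2=ray(g,b);v1=v1[0];v2=v2[0]
    t=np.linalg.lstsq(np.c_[v1,-v2],o2-o1,rcond=None)[0]
    p=o1+v1*t[0];q=o2+v2*t[1]; return (p+q)/2,np.linalg.norm(p-q)
def proj(f,P):
    P=np.atleast_2d(P);T=f["T"];c=(P-T[:3,3])@T[:3,:3]
    s=np.c_[c[:,0]/-c[:,2],-c[:,1]/-c[:,2]];s=s*(1+float(f["k1"])*(s**2).sum(1,keepdims=True))
    K=f["K"];return s*[K[0,0],K[1,1]]+[K[0,2],K[1,2]]
E
python3 - <<'E'
import numpy as np,cv2
from h import *
t=np.load("top0.npz");s=np.load("side0.npz")
c=t["color"][175:345,260:480];cv2.imwrite("pics/tc.png",cv2.resize(c,None,fx=3.5,fy=3.5,interpolation=cv2.INTER_CUBIC))
c=s["color"][165:315,230:440];cv2.imwrite("pics/sc.png",cv2.resize(c,None,fx=3.8,fy=3.8,interpolation=cv2.INTER_CUBIC))
# pad and board by colour
for n,f in (("top",t),("side",s)):
    hsv=cv2.cvtColor(f["color"],cv2.COLOR_BGR2HSV)
    m=cv2.inRange(hsv,(8,90,90),(25,255,255))
    cs,_=cv2.findContours(m,0,2)
    for k in sorted(cs,key=cv2.contourArea)[-8:]:
        b=cv2.minAreaRect(k);print(n,cv2.contourArea(k),np.round(b[0]),np.round(b[1]),b[2])
E
```

```text
top 39.0 [137.  69.] [29.  2.] 66.80140686035156
top 71.0 [177. 299.] [ 3. 51.] 1.3639274835586548
top 105.5 [  4. 470.] [ 8. 17.] 0.0
top 129.5 [377. 354.] [15. 10.] 90.0
top 175.0 [179. 364.] [55. 12.] 90.0
top 1092.0 [298. 245.] [ 19. 110.] 10.407711029052734
top 1215.5 [325. 250.] [ 20. 111.] 14.03624439239502
top 4292.0 [432. 242.] [89. 51.] 90.0
side 271.0 [ 45. 312.] [ 7. 82.] 20.556045532226562
side 318.0 [212. 370.] [23. 19.] 90.0
side 941.0 [20. 86.] [36. 40.] 90.0
side 1366.0 [269. 173.] [37. 48.] 81.25383758544922
side 2677.0 [345. 190.] [101.  31.] 10.007980346679688
side 2717.0 [315. 275.] [147.  31.] 17.35402488708496
side 11616.0 [388.  78.] [179.  79.] 6.749174118041992
side 19223.5 [286. 470.] [480. 113.] 13.94809627532959
```

View pics/tc.png

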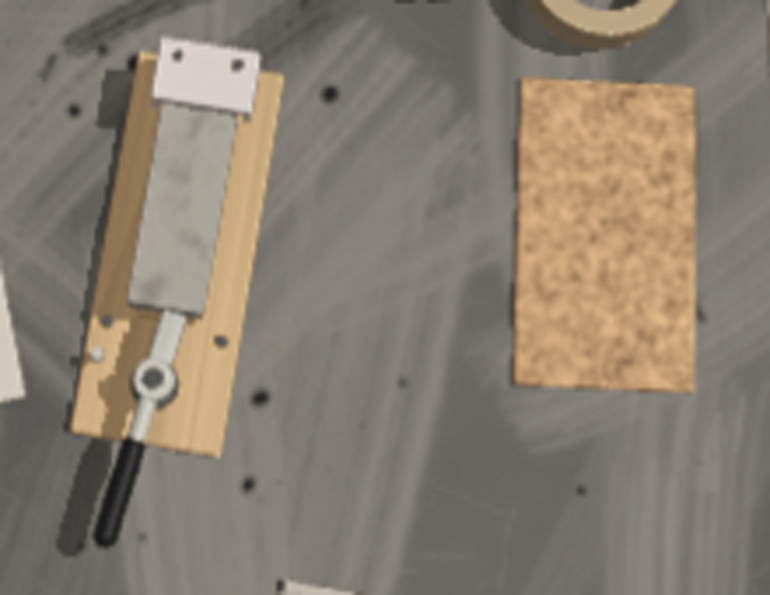

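View pics/sc.png

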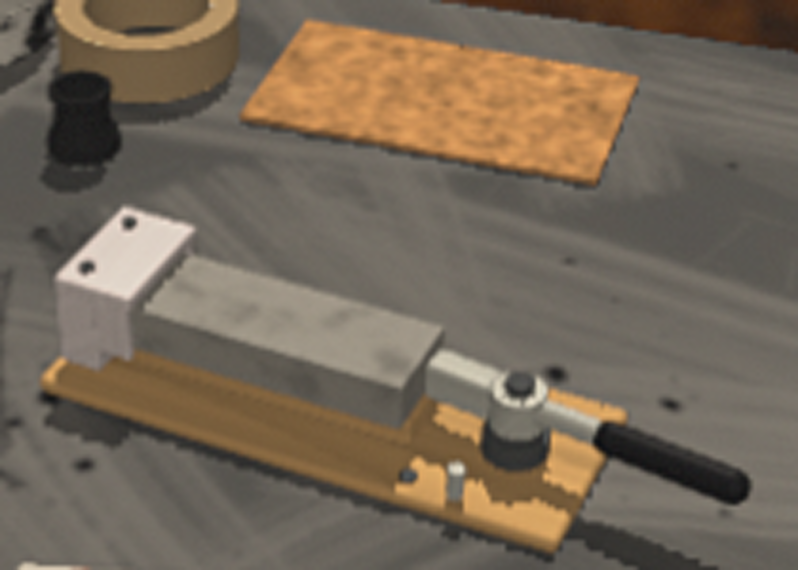

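```bash
python3 - <<'E'
import numpy as np
from h import *
t=np.load("top0.npz");s=np.load("side0.npz")
tp=lambda x,y:((x+.5)/3.5-.5+260,(y+.5)/3.5-.5+175)
sp=lambda x,y:((x+.5)/3.8-.5+230,(y+.5)/3.8-.5+165)
P={"b_nl":((70,430),(553,548)),"b_nr":((220,457),(627,410)),"b_fl":((138,55),(43,377)),
"st_nl":((130,303),(405,388)),"st_nr":((203,312),(441,330)),
"lip_fl":((163,38),(57,278)),"lip_nl":((153,100),(130,300)),"lip_nr":((253,113),(195,230)),"lip_fr":((260,53),(125,207)),
"piv":((154,379),(520,385)),"gripend":((105,540),(740,487)),
"pad_fl":((520,80),(240,118)),"pad_fr":((694,86),(305,20)),"pad_nr":((694,390),(637,75)),"pad_nl":((515,384),(597,182))}
R={}
for k,(a,b) in P.items():
    p,e=tri(t,tp(*a),s,sp(*b));R[k]=p;print(k,p.round(4),"gap",round(e*1e3,1))
d=lambda a,b:np.round(np.linalg.norm(R[a]-R[b])*1e3,1)
print("board",d("b_nl","b_nr"),d("b_nl","b_fl"),"stone w",d("st_nl","st_nr"),"lip w",d("lip_nl","lip_nr"),"pad",d("pad_fl","pad_nl"),d("pad_fr","pad_nr"),d("pad_fl","pad_fr"))
# planes
b=np.array([plane(t,tp(*q),.008)[0] for q in ((70,430),(220,457),(283,73),(138,55))]);print(b.round(4),np.linalg.norm(b-np.roll(b,-1,0),axis=1))
q=np.array([plane(t,tp(*q),.005)[0] for q in ((520,80),(694,86),(694,390),(515,384))]);print(q.round(4),q.mean(0),np.linalg.norm(q-np.roll(q,-1,0),axis=1))
for k in ("st_nl","st_nr"): print(k,plane(t,tp(*P[k][0]),.047),plane(s,sp(*P[k][1]),.047))
for u in ((180,200),(154,379),(105,540),(600,240),(150,420),(60,240)): print(u,dep(t,tp(*u)).round(4))
E
```

```text
b_nl [0.4522 0.1405 0.0075] gap 1.6
b_nr [0.4355 0.0428 0.0101] gap 2.8
b_fl [0.7051 0.099  0.0127] gap 2.1
st_nl [0.5293 0.101  0.0481] gap 1.5
st_nr [0.524  0.0543 0.047 ] gap 1.7
lip_fl [0.7021 0.0812 0.0591] gap 0.6
lip_nl [0.6618 0.0876 0.0589] gap 3.6
lip_nr [0.6535 0.0227 0.0564] gap 2.4
lip_fr [0.6921 0.018  0.0597] gap 0.6
piv [0.4806 0.0852 0.0484] gap 2.0
gripend [0.3786 0.1154 0.0392] gap 1.1
pad_fl [ 0.6912 -0.1594  0.0055] gap 2.1
pad_fr [ 0.6877 -0.2785  0.0068] gap 2.1
pad_nr [ 0.4797 -0.2696  0.0074] gap 1.6
pad_nl [ 0.4836 -0.1508  0.0058] gap 1.1
board 99.2 256.3 stone w 47.0 lip w 65.5 pad 207.8 208.2 119.2
[[0.4514 0.1405 0.008 ]
 [0.4343 0.0427 0.008 ]
 [0.6932 0.0011 0.008 ]
 [0.7054 0.0989 0.008 ]] [0.09918788 0.26219759 0.09856709 0.25739975]
[[ 0.6903 -0.1596  0.005 ]
 [ 0.6871 -0.279   0.005 ]
 [ 0.4792 -0.2701  0.005 ]
 [ 0.4832 -0.1509  0.005 ]] [ 0.58492925 -0.21491157  0.005     ] [0.11945575 0.20818242 0.11926825 0.20729342]
st_nl [[0.52871942 0.10098051 0.047     ]] [[0.53039415 0.09955229 0.047     ]]
st_nr [[0.52312588 0.05425951 0.047     ]] [[0.52482326 0.05424703 0.047     ]]
(180, 200) [[0.5964 0.0695 0.0468]]
(154, 379) [[0.4793 0.0851 0.0502]]
(105, 540) [[0.3776 0.1151 0.0462]]
(600, 240) [[ 0.58   -0.2104  0.0049]]
(150, 420) [[0.4539 0.0875 0.0446]]
(60, 240) [[ 0.5796  0.1498 -0.0012]]
```

Measured positions agree with the given sizes and heights:
- **Holder:** origin about (0.600, 0.066), yaw about -9.3°.
- **Pivot:** (0.480, 0.0855).
- **Lever:** about 0.125 rad.
- **Pad centre:** (0.585, -0.215), yaw about -2.4°.

Next I'll close the fingers and travel to a point beside the grip.

```bash
cat > d.py <<'E'
import sys,numpy as np
from scipy.spatial.transform import Rotation as R
from bench import r
def delta(p,jaw_deg):
    o=r.get_obs();a=np.radians(jaw_deg)
    y=np.array([np.cos(a),np.sin(a),0]);z=np.array([0,0,-1.]);M=np.c_[np.cross(y,z),y,z]
    C=R.from_rotvec(o["orientation"])
    print("t",round(o["clock"],2),"tcp",o["tcp_pos"].round(4),"F",o["contact_force"].round(1),"w",round(o["grip_width"],4),"j",o["joints"].round(2))
    print("shift mm",(C.inv().apply(np.array(p)-o["tcp_pos"])*1e3).round(1),"turn",(C.inv()*R.from_matrix(M)).as_rotvec().round(3))
delta([float(v) for v in sys.argv[1:4]],float(sys.argv[4]))
E
python3 d.py .4246 .0665 .15 80.7
```

```text
t 0.1 tcp [0.2668 0.6194 0.2304] F [-0.3  0.1 -0.1] w 0.0853 j [-1.27  0.48  0.02  1.56 -0.01  1.11 -0.08]
shift mm [-363.6 -445.3   81.2] turn [-0.002 -0.    -0.244]
```

Call:
play_rows:
  increments:
    - [-30, -37, 0, 0, 0, 0, 255]
    - [-30, -37, 0, 0, 0, 0, 255]
    - [-30, -37, 0, 0, 0, 0, 255]
    - [-30, -37, 0, 0, 0, 0, 255]
    - [-30, -37, 0, 0, 0, 0, 255]
  force: 40

```text
clock: 0.6
tcp_pos: [0.3285, 0.3886, 0.2265]
orientation: [-0.615, -3.077, 0.005]
contact_force: [1.6, -0.3, -0.7]
grip_width: 0.0124
```

Call:
play_rows:
  increments:
    - [-30, -37, 0, 0, 0, 0, 255]
    - [-30, -37, 0, 0, 0, 0, 255]
    - [-30, -37, 0, 0, 0, 0, 255]
    - [-30, -37, 0, 0, 0, 0, 255]
    - [-30, -37, 0, 0, 0, 0, 255]

```text
clock: 1.1
tcp_pos: [0.3959, 0.1493, 0.2261]
orientation: [-0.614, -3.076, 0.006]
contact_force: [1.3, 0.1, -0.2]
grip_width: 0.0
```

```bash
python3 d.py .4246 .0665 .15 80.7
```

```text
t 1.1 tcp [0.3959 0.1493 0.2261] F [ 1.3  0.1 -0.2] w 0.0 j [-0.74  0.06  0.25  2.14 -0.02  0.95  0.69]
shift mm [-58.6 -65.1  76.1] turn [-0.004 -0.004 -0.232]
```

Call:
play_rows:
  increments:
    - [-30, -30, 0, 0, 0, -0.12, 255]
    - [-28, -30, 20, 0, 0, -0.11, 255]
    - [0, 0, 25, 0, 0, 0, 255]
    - [0, 0, 25, 0, 0, 0, 255]

```text
clock: 1.5
tcp_pos: [0.4329, 0.0677, 0.1589]
orientation: [0.28, 3.126, 0.0]
contact_force: [0.3, 0.4, -0.5]
grip_width: -0.0
```

```bash
python3 d.py .4246 .0665 .02 80.7
```

```text
t 1.5 tcp [0.4329 0.0677 0.1589] F [ 0.3  0.4 -0.5] w -0.0 j [-0.59  0.18  0.33  2.19 -0.08  0.78  1.18]
shift mm [  8.4  -2.7 138.9] turn [ 0.     0.003 -0.017]
```

Call:
play_rows:
  increments:
    - [6, -2, 35, 0, 0, -0.01, 255]
    - [2, -1, 35, 0, 0, 0, 255]
    - [0, 0, 30, 0, 0, 0, 255]
    - [0, 0, 20, 0, 0, 0, 255]
    - [0, 0, 0, 0, 0, 0, 255]

```text
clock: 2.0
tcp_pos: [0.4229, 0.0642, 0.0324]
orientation: [0.268, 3.13, -0.003]
contact_force: [-0.4, 0.1, 0.3]
grip_width: 0.0002
```

```bash
python3 d.py .4246 .0665 .02 80.7
```

```text
t 2.0 tcp [0.4229 0.0642 0.0324] F [-0.4  0.1  0.3] w 0.0002 j [-0.5   0.42  0.25  2.29 -0.22  0.45  1.32]
shift mm [-1.3  2.6 12.4] turn [-0.002  0.    -0.009]
```

```bash
python3 - <<'E'
import numpy as np
p=[]
for th in np.arange(.1,1.6,.1).tolist()+[1.571]:
    s=48+8*th/1.57;h=8+11*np.sin(th)+14.5*np.cos(th)
    c=s*np.array([-np.cos(th),np.sin(th)])-h*np.array([np.sin(th),np.cos(th)])
    p.append(c)
p=np.array(p)
e=np.array([.987,-.1616]);yy=np.array([.1616,.987]);piv=np.array([.4803,.0855])
w=piv+p@np.array([e,yy])
c=np.array([.4229,.0642])-piv; print("now",c@e*1e3,c@yy*1e3)
for i in range(len(p)): print(i,(p[i]*1e3).round(1),w[i].round(4), "step tool x,y", ((p[i]-p[i-1])*[-1e3,1e3]).round(1) if i else "")
E
```

```text
now -53.21172000000001 -30.298940000000012
0 [-50615.9 -18565.3] [-52.4777 -10.059 ] step tool x,y 
1 [-52888.8 -14171.4] [-54.011   -5.3549] step tool x,y [2272.9 4393.9]
2 [-54735.   -9345.2] [-55.0533  -0.293 ] step tool x,y [1846.2 4826.2]
3 [-56072.5  -4129.3] [-55.5306   5.0712] step tool x,y [1337.5 5215.9]
4 [-56824.2   1417.9] [-55.3761  10.6678] step tool x,y [ 751.7 5547.2]
5 [-56920.9   7223.1] [-54.5334  16.4132] step tool x,y [  96.6 5805.2]
6 [-56304.   13199.3] [-52.9587  22.212 ] step tool x,y [-616.9 5976.2]
7 [-54928.4  19247.7] [-50.6236  27.9594] step tool x,y [-1375.6  6048.4]
8 [-52764.6  25260.2] [-47.5163  33.5441] step tool x,y [-2163.8  6012.5]
9 [-49800.6  31121.9] [-43.6436  38.8506] step tool x,y [-2964.   5861.7]
10 [-46043.1  36714.4] [-39.0312  43.7632] step tool x,y [-3757.5  5592.5]
11 [-41517.9  41919.2] [-33.7238  48.169 ] step tool x,y [-4525.1  5204.8]
12 [-36270.6  46620.8] [-27.7849  51.9616] step tool x,y [-5247.3  4701.6]
13 [-30365.4  50710.5] [-21.2955  55.0438] step tool x,y [-5905.2  4089.7]
14 [-23884.1  54089.3] [-14.3525  57.3313] step tool x,y [-6481.3  3378.8]
15 [-18985.6  56009. ] [-9.2075 58.4344] step tool x,y [-4898.5  1919.7]
```

Call:
play_rows:
  increments:
    - [0, 0, 13, 0, 0, 0, 255]
    - [-2, 6, 0, 0, 0, 0, 255]
    - [0, 6, 0, 0, 0, 0, 255]

```text
clock: 2.3
tcp_pos: [0.4277, 0.0756, 0.0206]
orientation: [0.271, 3.13, -0.003]
contact_force: [-0.4, 0.7, 0.5]
grip_width: 0.0001
```

Call:
play_rows:
  increments:
    - [3, 5, 0, 0, 0, 0, 255]
    - [2, 5, 0, 0, 0, 0, 255]
    - [1.5, 5, 0, 0, 0, 0, 255]
    - [1, 5.5, 0, 0, 0, 0, 255]
    - [0, 6, 0, 0, 0, 0, 255]

```text
clock: 2.8
tcp_pos: [0.4249, 0.1019, 0.0237]
orientation: [0.276, 3.127, -0.007]
contact_force: [0.0, -4.9, -1.1]
grip_width: -0.0001
```

```bash
cat > hp.py <<'E'
import numpy as np
from bench import r
o=r.get_obs();c=o["tcp_pos"][:2]-np.array([.4803,.0855]);e=np.array([.987,-.1616]);y=np.array([.1616,.987])
F=o["contact_force"];print("rel pivot mm",round(c@e*1e3,1),round(c@y*1e3,1),"z",o["tcp_pos"][2].round(4),"F h",(F[:2]@e).round(1),(F[:2]@y).round(1),F[2].round(1),o["clock"])
E
python3 hp.py
```

```text
rel pivot mm -57.3 7.2 z 0.0237 F h 0.8 -4.8 -1.1 2.8
```

Force of about 5 N, so it's pushing the grip. I'll carry on round the arc.

Call:
play_rows:
  increments:
    - [0, 6, 1, 0, 0, 0, 255]
    - [-1, 6, 1, 0, 0, 0, 255]
    - [-2, 6, 1, 0, 0, 0, 255]
    - [-3, 6, 0, 0, 0, 0, 255]
    - [-4, 5.5, 0, 0, 0, 0, 255]

```text
clock: 3.3
tcp_pos: [0.4387, 0.1315, 0.0207]
orientation: [-0.275, -3.129, 0.009]
contact_force: [-3.1, -2.6, 0.1]
grip_width: 0.0003
```

```bash
python3 hp.py; python3 d.py .45 .12 .02 80.7
```

```text
rel pivot mm -48.5 38.7 z 0.0207 F h -2.6 -3.1 0.1 3.3
t 3.3 tcp [0.4387 0.1315 0.0207] F [-3.1 -2.6  0.1] w 0.0003 j [-0.63  0.48  0.25  2.23 -0.25  0.46  1.2 ]
shift mm [-13.1  -9.3   0.7] turn [-0.006 -0.    -0.013]
```

Call:
play_rows:
  increments:
    - [-6, 4, 0, 0, 0, 0, 255]
    - [-6, 4, 0, 0, 0, 0, 255]
    - [-6, 4, 0, 0, 0, 0, 255]
    - [-5, 3, 0, 0, 0, 0, 255]

```text
clock: 3.7
tcp_pos: [0.4643, 0.1439, 0.0198]
orientation: [-0.272, -3.125, 0.01]
contact_force: [-4.2, -2.3, -0.3]
grip_width: -0.0001
```

```bash
python3 hp.py
```

```text
rel pivot mm -25.3 55.1 z 0.0198 F h -3.8 -2.9 -0.3 3.7
```

Call:
play_rows:
  increments:
    - [-4, 0, 0, 0, 0, 0, 255]
    - [-3, 0, 0, 0, 0, 0, 255]

```text
clock: 3.9
tcp_pos: [0.4716, 0.1442, 0.0196]
orientation: [-0.27, -3.124, 0.008]
contact_force: [-12.3, 1.1, 4.8]
grip_width: -0.0
```

```bash
python3 hp.py
```

```text
rel pivot mm -18.0 56.6 z 0.0196 F h -12.3 -0.9 4.8 3.9
```

Call:
play_rows:
  increments:
    - [-1, 0, 0, 0, 0, 0, 255]
    - [0, 0, 0, 0, 0, 0, 255]

```text
clock: 4.1
tcp_pos: [0.4713, 0.1444, 0.0195]
orientation: [-0.269, -3.121, 0.008]
contact_force: [-4.1, -1.7, 0.6]
grip_width: 0.0002
```

```bash
python3 hp.py
```

```text
rel pivot mm -18.4 56.7 z 0.0195 F h -3.8 -2.3 0.6 4.1
```

Call:
play_rows:
  increments:
    - [-3, 0, 0, 0, 0, 0, 255]
    - [-3, 0, 0, 0, 0, 0, 255]
    - [8, 0, 0, 0, 0, 0, 255]
    - [12, 0, -30, 0, 0, 0, 255]
    - [0, 0, -50, 0, 0, 0, 255]

```text
clock: 4.6
tcp_pos: [0.4523, 0.1484, 0.0972]
orientation: [-0.264, -3.107, 0.013]
contact_force: [1.2, 1.3, -0.9]
grip_width: -0.0003
```

```bash
python3 hp.py; python3 - <<'E'
from bench import grab_frame
import cv2,numpy as np
for n in ("side","top"):
    f=grab_frame(n); np.savez(f"{n}1.npz",**f)
    c=f["color"][165:325,230:440] if n=="side" else f["color"][175:345,250:480]
    cv2.imwrite(f"pics/{n}1.png",cv2.resize(c,None,fx=3.4,fy=3.4,interpolation=cv2.INTER_CUBIC))
E
```

```text
rel pivot mm -37.8 57.6 z 0.0972 F h 1.0 1.5 -0.9 4.6
```

View pics/top1.png

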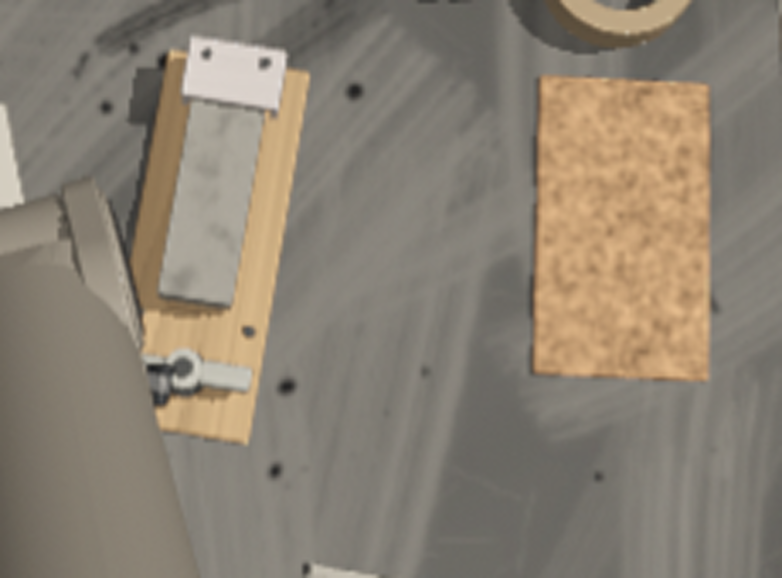

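View pics/side1.png

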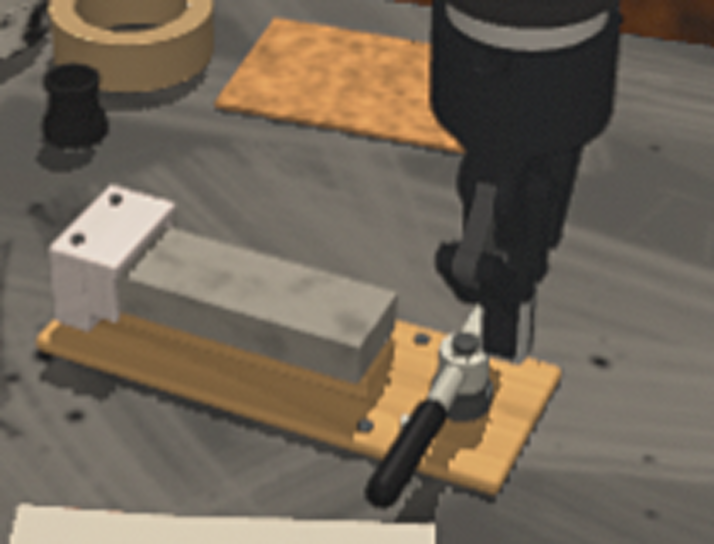

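The lever looks parallel to the board's short edge: in the top crop the nose runs (184,368)→(250,378) and the board edge (158,430)→(248,443). I'll check the angle from the side view too and plan the stone grasp.

```bash
python3 - <<'E'
import numpy as np
from h import *
s=np.load("side1.npz");t=np.load("top1.npz")
sp=lambda x,y:((x+.5)/3.4-.5+230,(y+.5)/3.4-.5+165)
tp=lambda x,y:((x+.5)/3.4-.5+250,(y+.5)/3.4-.5+175)
e=np.array([.987,-.1616]);yy=np.array([.1616,.987])
A=plane(s,sp(382,488),.036)[0];B=plane(s,sp(432,405),.044)[0]
d=(A-[.4803,.0855,0])[:2]; print("tip",A.round(4),np.linalg.norm(d),"theta",np.arctan2(d@yy,-(d@e)))
d=-(plane(t,tp(250,378),.044)[0]-plane(t,tp(184,368),.050)[0])[:2];print("nose theta",np.arctan2(d@yy,-(d@e)),np.linalg.norm(d))
for u in ((160,295),(232,305)): 
  p=plane(t,tp(*u),.047)[0]; print("stone end",p,(p[:2]-[.5997,.0661])@e)
E
python3 d.py .588 .068 .12 80.7
```

```text
tip [0.4996 0.1829 0.036 ] 0.09930104279882013 theta 1.6040858718301263
nose theta 1.5362080645758538 0.043497212928374024
stone end [0.52826967 0.10115425 0.047     ] -0.07616650136023953
stone end [0.52184213 0.05371805 0.047     ] -0.07484479784637042
t 4.7 tcp [0.4591 0.1505 0.1034] F [1.3 0.5 0.6] w -0.0 j [-0.71  0.36  0.32  2.13 -0.18  0.69  1.13]
shift mm [-140.9  -59.4  -17.9] turn [-0.    -0.009 -0.008]
```

Both views give θ ≈ 1.57 ± 0.035, and the push ended hard against the stop, so the lever is open. The stone is still home. Next I'll open the fingers and move above its middle.

Call:
play_rows:
  increments:
    - [0, 0, -30, 0, 0, 0, 0]
    - [-40, -20, -10, 0, 0, 0, 0]
    - [-40, -20, 0, 0, 0, 0, 0]
    - [-40, -20, 0, 0, 0, 0, 0]
    - [-25, 0, 0, 0, 0, 0, 0]

```text
clock: 5.2
tcp_pos: [0.6013, 0.0701, 0.1492]
orientation: [0.251, 3.122, 0.015]
contact_force: [-1.2, -0.2, -0.5]
grip_width: 0.0723
```

```bash
python3 d.py .5997 .0661 .10 80.7
```

```text
t 5.2 tcp [0.6013 0.0701 0.1492] F [-1.2 -0.2 -0.5] w 0.0723 j [-0.49  0.46  0.36  1.83 -0.21  0.87  1.38]
shift mm [ 1.4 -4.7 49.2] turn [0.01  0.008 0.002]
```

Call:
play_rows:
  increments:
    - [1.4, -4, 30, 0.01, 0.008, 0, 0]
    - [0, -1, 25, 0, 0, 0, 0]
    - [0, 0, 15, 0, 0, 0, 0]
    - [0, 0, 0, 0, 0, 0, 0]

```text
clock: 5.6
tcp_pos: [0.6111, 0.0634, 0.0791]
orientation: [0.257, 3.112, 0.003]
contact_force: [-0.6, 0.2, 0.6]
grip_width: 0.0855
```

```bash
python3 d.py .5997 .0661 .015 80.7
```

```text
t 5.6 tcp [0.6111 0.0634 0.0791] F [-0.6  0.2  0.6] w 0.0855 j [-0.45  0.57  0.33  1.86 -0.25  0.74  1.42]
shift mm [12.9  0.6 63.9] turn [ 0.003  0.019 -0.003]
```

Call:
play_rows:
  increments:
    - [12, 0, 15, 0.003, 0.019, 0, 0]
    - [0, 0, 15, 0, 0, 0, 0]
    - [0, 0, 0, 0, 0, 0, 0]

```text
clock: 5.9
tcp_pos: [0.6006, 0.0663, 0.0482]
orientation: [0.258, 3.128, 0.003]
contact_force: [-0.1, -0.1, -0.4]
grip_width: 0.0856
```

```bash
python3 d.py .5997 .0661 .015 80.7
```

```text
t 5.9 tcp [0.6006 0.0663 0.0482] F [-0.1 -0.1 -0.4] w 0.0856 j [-0.44  0.6   0.31  1.88 -0.27  0.69  1.43]
shift mm [ 1.  -0.4 33.2] turn [ 0.002  0.003 -0.002]
```

Call:
play_rows:
  increments:
    - [1, 0, 15, 0, 0.003, 0, 0]
    - [0, 0, 12, 0, 0, 0, 0]
    - [0, 0, 5, 0, 0, 0, 0]
    - [0, 0, 0, 0, 0, 0, 0]

```text
clock: 6.3
tcp_pos: [0.6002, 0.0671, 0.0139]
orientation: [0.257, 3.13, 0.004]
contact_force: [0.2, -0.0, -0.3]
grip_width: 0.0856
```

```bash
python3 d.py .5997 .0661 .015 80.7
```

```text
t 6.3 tcp [0.6002 0.0671 0.0139] F [ 0.2 -0.  -0.3] w 0.0856 j [-0.42  0.66  0.28  1.89 -0.29  0.63  1.45]
shift mm [ 0.3 -1.  -1.1] turn [ 0.003  0.001 -0.002]
```

Call:
play_rows:
  increments:
    - [0, -1, -1, 0, 0, 0, 120]
    - [0, 0, 0, 0, 0, 0, 180]
    - [0, 0, 0, 0, 0, 0, 180]
    - [0, 0, 0, 0, 0, 0, 180]
    - [0, 0, 0, 0, 0, 0, 180]
  force: 50

```text
clock: 6.8
tcp_pos: [0.6002, 0.0658, 0.0156]
orientation: [0.258, 3.129, 0.004]
contact_force: [-0.6, -0.4, -5.2]
grip_width: 0.0497
```

```bash
python3 d.py .5997 .0661 .015 80.7
```

```text
t 6.8 tcp [0.6002 0.0658 0.0156] F [-0.6 -0.4 -5.2] w 0.0497 j [-0.42  0.65  0.28  1.89 -0.29  0.64  1.45]
shift mm [0.6 0.2 0.6] turn [ 0.003  0.001 -0.002]
```

Call:
play_rows:
  increments:
    - [2, 0, 0.7, 0, 0, 0, 180]
    - [5, 0, 0, 0, 0, 0, 180]
    - [5, 0, 0, 0, 0, 0, 180]

```text
clock: 7.1
tcp_pos: [0.59, 0.0675, 0.0157]
orientation: [0.258, 3.125, 0.005]
contact_force: [2.1, 0.0, -2.0]
grip_width: 0.0493
```

```bash
python3 d.py .5760 .0700 .015 80.7
```

```text
t 7.1 tcp [0.59   0.0675 0.0157] F [ 2.1  0.  -2. ] w 0.0493 j [-0.43  0.64  0.28  1.92 -0.29  0.62  1.45]
shift mm [14.2  0.1  0.7] turn [ 0.003  0.005 -0.002]
```

Call:
play_rows:
  increments:
    - [6, 0, 0.3, 0, 0.003, 0, 180]
    - [5, 0, 0, 0, 0, 0, 180]
    - [3, 0, 0, 0, 0, 0, 180]
    - [0, 0, 0, 0, 0, 0, 180]

```text
clock: 7.5
tcp_pos: [0.5741, 0.0704, 0.0156]
orientation: [0.257, 3.129, 0.005]
contact_force: [1.3, 0.5, -0.5]
grip_width: 0.0493
```

```bash
python3 d.py .5760 .0700 .015 80.7;python3 - <<'E'
from bench import grab_frame
import cv2,numpy as np
for n in ("side","top"):
    f=grab_frame(n); np.savez(f"{n}2.npz",**f)
    c=f["color"][165:325,230:440] if n=="side" else f["color"][175:345,250:480]
    cv2.imwrite(f"pics/{n}2.png",cv2.resize(c,None,fx=3.4,fy=3.4,interpolation=cv2.INTER_CUBIC))
E
```

```text
t 7.5 tcp [0.5741 0.0704 0.0156] F [ 1.3  0.5 -0.5] w 0.0493 j [-0.44  0.62  0.28  1.95 -0.3   0.6   1.44]
shift mm [-2.  -0.1  0.6] turn [ 0.004  0.002 -0.002]
```

View pics/side2.png

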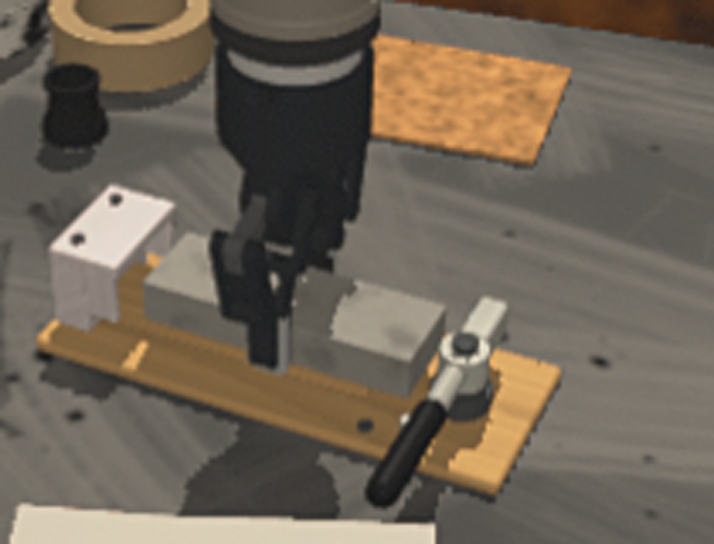

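View pics/top2.png

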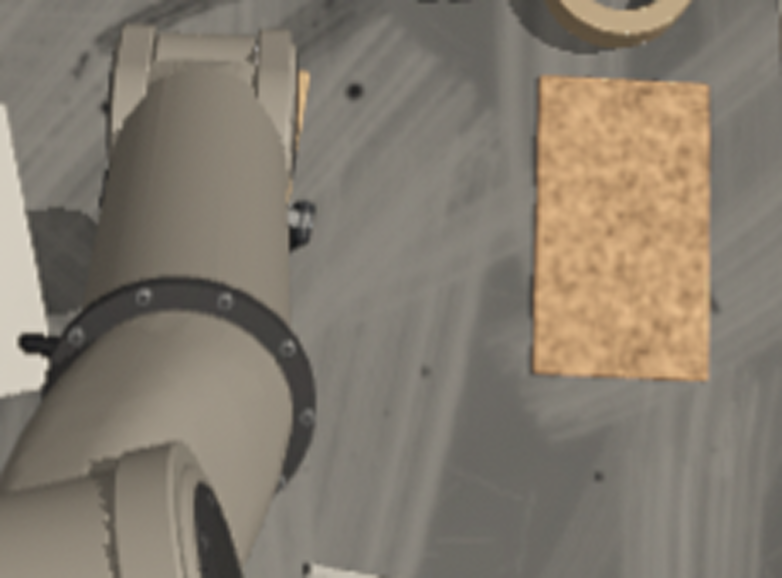

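The stone has slid about 26 mm and is clear of the lip, with a gap visible near (150,260) in the side crop. It is still at bed level. Lifting.

Call:
play_rows:
  increments:
    - [0, 0, -10, 0, 0, 0, 180]
    - [0, 0, -20, 0, 0, 0, 180]
    - [0, 0, -30, 0, 0, 0, 180]
    - [0, 0, -30, 0, 0, 0, 180]
    - [0, 0, 0, 0, 0, 0, 180]

```text
clock: 8.1
tcp_pos: [0.5707, 0.0695, 0.1075]
orientation: [-0.258, -3.124, -0.002]
contact_force: [0.8, -0.4, -2.9]
grip_width: 0.0493
```

```bash
python3 d.py .585 -.215 .10 87.6
```

```text
t 8.1 tcp [0.5707 0.0695 0.1075] F [ 0.8 -0.4 -2.9] w 0.0493 j [-0.5   0.48  0.35  1.92 -0.23  0.78  1.39]
shift mm [ -60.9 -278.3    6.9] turn [ 0.001 -0.007 -0.123]
```

Call:
play_rows:
  increments:
    - [-6, -28, 0, 0, 0, -0.02, 180]
    - [-6, -28, 0, 0, 0, -0.02, 180]
    - [-5, -28, 0, 0, 0, -0.02, 180]
    - [-4, -28, 0, 0, 0, -0.02, 180]
    - [-3, -28, 0, 0, 0, -0.02, 180]

```text
clock: 8.6
tcp_pos: [0.5748, -0.069, 0.1036]
orientation: [-0.077, -3.128, -0.009]
contact_force: [0.6, 0.1, -4.1]
grip_width: 0.0489
```

Call:
play_rows:
  increments:
    - [-3, -28, 0, 0, 0, -0.02, 180]
    - [-3, -28, 0, 0, 0, 0, 180]
    - [-3, -25, 0, 0, 0, 0, 180]
    - [-3, -20, 0, 0, 0, 0, 180]
    - [0, 0, 0, 0, 0, 0, 180]

```text
clock: 9.1
tcp_pos: [0.5773, -0.1795, 0.0971]
orientation: [-0.055, -3.117, -0.007]
contact_force: [-0.7, 0.4, -4.6]
grip_width: 0.0495
```

```bash
python3 d.py .585 -.215 .06 87.6
```

```text
t 9.1 tcp [ 0.5773 -0.1795  0.0971] F [-0.7  0.4 -4.6] w 0.0495 j [-0.05  0.55  0.33  1.84 -0.23  0.82  1.94]
shift mm [ -9.9 -35.4  36.8] turn [ 0.004 -0.024  0.007]
```

Call:
play_rows:
  increments:
    - [-5, -20, 10, 0.004, -0.024, 0.007, 180]
    - [-4, -15, 10, 0, 0, 0, 180]
    - [0, 0, 10, 0, 0, 0, 180]
    - [0, 0, 5, 0, 0, 0, 180]
    - [0, 0, 0, 0, 0, 0, 180]

```text
clock: 9.6
tcp_pos: [0.5824, -0.2117, 0.0558]
orientation: [-0.063, -3.133, -0.007]
contact_force: [0.7, -0.4, -4.0]
grip_width: 0.049
```

```bash
python3 d.py .585 -.215 .02 87.6;python3 - <<'E'
from bench import grab_frame
import cv2,numpy as np
f=grab_frame("side"); np.savez("side3.npz",**f)
cv2.imwrite("pics/side3.png",cv2.resize(f["color"][120:320,230:440],None,fx=2.9,fy=2.9,interpolation=cv2.INTER_CUBIC))
E
```

```text
t 9.6 tcp [ 0.5824 -0.2117  0.0558] F [ 0.7 -0.4 -4. ] w 0.049 j [ 0.03  0.62  0.31  1.83 -0.27  0.74  2.01]
shift mm [-3.  -3.3 35.8] turn [ 0.004 -0.008  0.001]
```

View pics/side3.png

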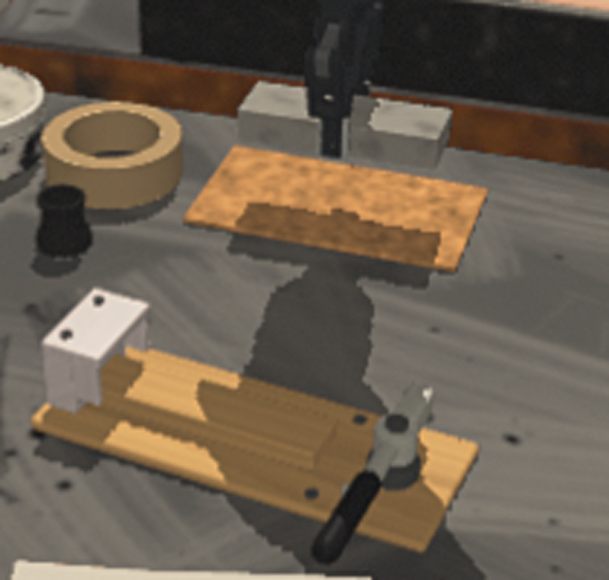

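The stone is level and gripped at mid-length, above the pad. I'll lower it slowly while watching the force.

Call:
play_rows:
  increments:
    - [-3, -3, 12, 0.004, -0.008, 0, 180]
    - [0, 0, 10, 0, 0, 0, 180]
    - [0, 0, 7, 0, 0, 0, 180]
    - [0, 0, 4, 0, 0, 0, 180]
    - [0, 0, 0, 0, 0, 0, 180]

```text
clock: 10.15
tcp_pos: [0.5866, -0.2118, 0.0205]
orientation: [0.057, 3.139, 0.003]
contact_force: [0.3, -0.1, -3.5]
grip_width: 0.0493
```

```bash
python3 d.py .585 -.215 .005 87.6
```

```text
t 10.15 tcp [ 0.5866 -0.2118  0.0205] F [ 0.3 -0.1 -3.5] w 0.0493 j [ 0.04  0.67  0.28  1.84 -0.29  0.67  2.03]
shift mm [ 1.5 -3.3 15.5] turn [0.002 0.002 0.006]
```

Call:
play_rows:
  increments:
    - [1, -3, 5, 0, 0, 0, 180]
    - [0, 0, 4, 0, 0, 0, 180]
    - [0, 0, 2, 0, 0, 0, 180]
    - [0, 0, 0, 0, 0, 0, 180]

```text
clock: 10.55
tcp_pos: [0.5858, -0.2155, 0.0091]
orientation: [0.058, 3.138, 0.002]
contact_force: [-0.5, 0.4, -3.8]
grip_width: 0.0494
```

```bash
python3 d.py .585 -.215 .000 87.6;python3 - <<'E'
from bench import grab_frame
import cv2,numpy as np
f=grab_frame("side"); np.savez("side4.npz",**f)
cv2.imwrite("pics/side4.png",cv2.resize(f["color"][140:240,270:420],None,fx=5,fy=5,interpolation=cv2.INTER_CUBIC))
E
```

```text
t 10.55 tcp [ 0.5858 -0.2155  0.0091] F [-0.5  0.4 -3.8] w 0.0494 j [ 0.05  0.69  0.28  1.84 -0.29  0.65  2.04]
shift mm [0.8 0.5 9.1] turn [0.001 0.003 0.005]
```

View pics/side4.png

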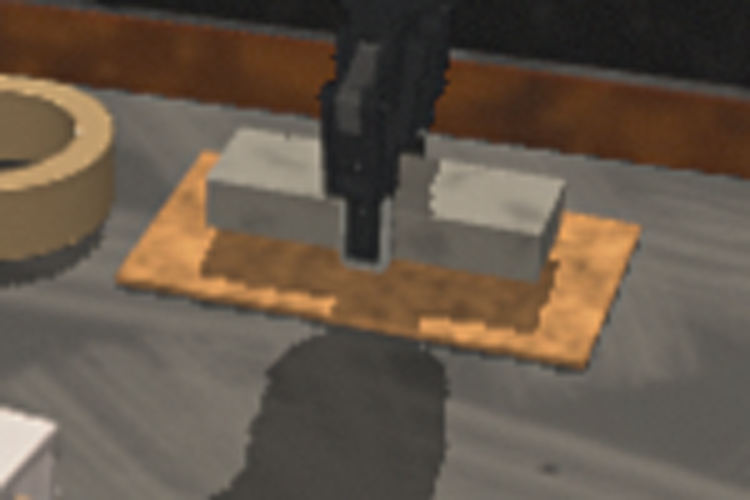

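Call:
play_rows:
  increments:
    - [0, 0, 2, 0, 0, 0, 180]
    - [0, 0, 1.5, 0, 0, 0, 180]
    - [0, 0, 0, 0, 0, 0, 180]

```text
clock: 10.9
tcp_pos: [0.5863, -0.2155, 0.0059]
orientation: [0.057, 3.137, 0.002]
contact_force: [0.8, 0.5, -4.6]
grip_width: 0.0489
```

Call:
play_rows:
  increments:
    - [0, 0, 1, 0, 0, 0, 180]
    - [0, 0, 1, 0, 0, 0, 180]
    - [0, 0, 0, 0, 0, 0, 180]

```text
clock: 11.2
tcp_pos: [0.5865, -0.2155, 0.0039]
orientation: [0.057, 3.137, 0.002]
contact_force: [-0.6, -0.6, -3.0]
grip_width: 0.0492
```

Call:
play_rows:
  increments:
    - [0, 0, 1, 0, 0, 0, 180]
    - [0, 0, 1, 0, 0, 0, 180]
    - [0, 0, 0, 0, 0, 0, 180]

```text
clock: 11.5
tcp_pos: [0.5867, -0.2155, 0.0024]
orientation: [0.057, 3.136, 0.002]
contact_force: [-0.5, -0.7, -3.6]
grip_width: 0.0491
```

Call:
play_rows:
  increments:
    - [0, 0, 1, 0, 0, 0, 180]
    - [0, 0, 1, 0, 0, 0, 180]
    - [0, 0, 0, 0, 0, 0, 180]

```text
clock: 11.8
tcp_pos: [0.5869, -0.2156, 0.0026]
orientation: [0.058, 3.136, 0.003]
contact_force: [0.4, -0.4, -4.3]
grip_width: 0.0494
```

Call:
play_rows:
  increments:
    - [0, 0, 1.5, 0, 0, 0, 180]

```text
clock: 11.9
tcp_pos: [0.5871, -0.2157, 0.0022]
orientation: [0.058, 3.135, 0.003]
contact_force: [-6.7, 3.3, 20.4]
grip_width: 0.0495
```

Call:
play_rows:
  increments:
    - [0, 0, 1.5, 0, 0, 0, 180]

```text
clock: 12.0
tcp_pos: [0.5871, -0.2157, 0.0023]
orientation: [0.059, 3.135, 0.004]
contact_force: [-7.6, 4.5, 18.3]
grip_width: 0.0491
```

Contact: 20 N upward when pushed. I'll ease off, then open.

Call:
play_rows:
  increments:
    - [0, 0, 0, 0, 0, 0, 180]
    - [0, 0, 0, 0, 0, 0, 100]
    - [0, 0, 0, 0, 0, 0, 0]
    - [0, 0, 0, 0, 0, 0, 0]
    - [0, 0, 0, 0, 0, 0, 0]

```text
clock: 12.5
tcp_pos: [0.589, -0.2165, 0.0031]
orientation: [0.059, 3.132, 0.002]
contact_force: [-0.1, -0.9, -0.6]
grip_width: 0.0852
```

```bash
python3 d.py .585 -.215 .1 87.6
```

```text
t 12.5 tcp [ 0.589  -0.2165  0.0031] F [-0.1 -0.9 -0.6] w 0.0852 j [ 0.06  0.7   0.27  1.84 -0.3   0.64  2.04]
shift mm [  3.1   1.5 -97. ] turn [0.002 0.009 0.004]
```

Call:
play_rows:
  increments:
    - [0, 0, -15, 0, 0, 0, 0]
    - [0, 0, -30, 0, 0, 0, 0]
    - [0, 0, -40, 0, 0, 0, 0]
    - [0, 0, -40, 0, 0, 0, 0]
    - [0, 0, -40, 0, 0, 0, 0]

```text
clock: 13.0
tcp_pos: [0.5837, -0.2157, 0.1707]
orientation: [-0.06, -3.139, -0.006]
contact_force: [0.1, -0.5, -0.6]
grip_width: 0.085
```

Call:
play_rows:
  increments:
    - [40, 0, -20, 0, 0, 0, 0]
    - [40, 0, 0, 0, 0, 0, 0]
    - [40, 0, 0, 0, 0, 0, 0]
    - [0, 0, 0, 0, 0, 0, 0]
    - [0, 0, 0, 0, 0, 0, 0]

```text
clock: 13.5
tcp_pos: [0.4648, -0.2134, 0.2034]
orientation: [0.061, 3.122, 0.001]
contact_force: [0.7, -0.4, -0.5]
grip_width: 0.0853
```

```bash
python3 - <<'E'
from bench import grab_frame,r
import cv2,numpy as np
print(r.get_obs()["tcp_pos"],r.get_obs()["contact_force"])
for n in ("side","top"):
    f=grab_frame(n); np.savez(f"{n}5.npz",**f)
    c=f["color"][140:320,230:440] if n=="side" else f["color"][140:345,250:480]
    cv2.imwrite(f"pics/{n}5.png",cv2.resize(c,None,fx=2.9,fy=2.9,interpolation=cv2.INTER_CUBIC))
E
```

```text
[ 0.46477742 -0.21337132  0.20337913] [ 0.69348829 -0.35360098 -0.49545111]
```

View pics/side5.png

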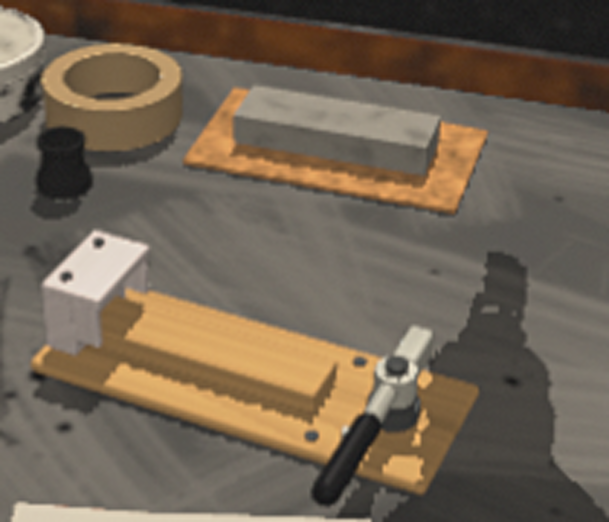

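View pics/top5.png

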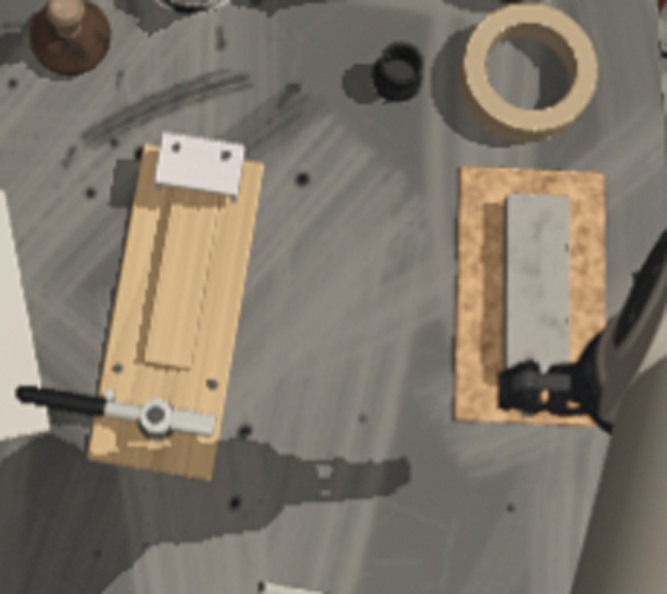

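```bash
python3 - <<'E'
import numpy as np
from h import *
s=np.load("side5.npz");t=np.load("top5.npz")
sp=lambda x,y:((x+.5)/2.9-.5+230,(y+.5)/2.9-.5+140)
tp=lambda x,y:((x+.5)/2.9-.5+250,(y+.5)/2.9-.5+140)
for a,b in (((507,196),(235,122)),((569,197),(250,88))): print(tri(t,tp(*a),s,sp(*b)))
q=np.array([plane(s,sp(*u),.03)[0] for u in ((235,122),(250,88),(440,116),(430,142))]);m=q.mean(0);print(q.round(4),m)
v=(q[0]+q[1]-q[2]-q[3])[:2];print("yaw",np.degrees(np.arctan2(v[1],v[0])),"len",np.linalg.norm(v)/2)
a=np.radians(-2.4);d=(m-[.585,-.215,0])[:2];print("pad off",d@[np.cos(a),np.sin(a)],d@[-np.sin(a),np.cos(a)])
print("depths",dep(t,tp(535,230)),dep(t,tp(535,320)))
d=(plane(t,tp(20,392),.038)[0]-plane(t,tp(156,417),.05)[0])[:2];e=np.array([.987,-.1616]);y=np.array([.1616,.987])
print("lever",np.arctan2(d@y,-(d@e)),np.linalg.norm(d))
t0=np.load("top0.npz")
for n,g in(("loupe",(388,165)),): pass
D=cv2.absdiff(t0["color"],t["color"]).max(2);print("bystander diff: loupe",D[150:178,376:400].mean(),"graver",D[200:225,184:215].mean(),"burnisher",D[280:340,190:215].mean())
E
```

```text
(array([ 0.66132124, -0.19383062,  0.02637726]), np.float64(0.0008189460037546804))
(array([ 0.66207209, -0.24363429,  0.02862593]), np.float64(0.004268704582042841))
[[ 0.66   -0.188   0.03  ]
 [ 0.6637 -0.2418  0.03  ]
 [ 0.5134 -0.2409  0.03  ]
 [ 0.5137 -0.2007  0.03  ]] [ 0.58769839 -0.21782194  0.03      ]
yaw 2.283980868706876 len 0.1483969703603318
pad off 0.002814190683244665 -0.002706466842739529
depths [[ 0.63298421 -0.21557945  0.02623803]] [[ 0.55881232 -0.21211497  0.0306022 ]]
lever 1.599673648378617 0.10787354842814968
bystander diff: loupe 2.900297619047619 graver 3.767741935483871 burnisher 3.668
```

```bash
python3 - <<'E'
import numpy as np
from h import *
for n,x0,x1,y0,y1,sc in (("top",512,564,202,350,2.9),("side",262,425,98,128,2.9)):
    f=np.load(n+"5.npz")
    g=np.array([((x+.5)/sc-.5+(250 if n=="top" else 230),(y+.5)/sc-.5+140) for x in np.arange(x0,x1,3) for y in np.arange(y0,y1,3)])
    P=dep(f,np.round(g)); P=P[(abs(P[:,2]-.03)<.02)]
    A=np.c_[P[:,:2]-P[:,:2].mean(0),np.ones(len(P))];k=np.linalg.lstsq(A,P[:,2],rcond=None)[0];print(n,len(P),"slopes",k[:2].round(3),"z",k[2].round(4),"sd",(P[:,2]-A@k).std().round(4))
E
```

```text
top 898 slopes [-0.002  0.001] z 0.0299 sd 0.003
side 452 slopes [-0.006  0.   ] z 0.0315 sd 0.0012
```

The stone is flat and level with its top at 30 mm (5 + 25), about 3 mm off the pad's centre. The lever is open, the bystanders haven't moved and the gripper is clear. Handing in.

```bash
python3 -c "
from bench import r
print(r.get_obs()['clock'],abs(r.get_obs()['qvel']).max()); print(r.hand_in())"
```

```text
13.6 0.02600952465892332
the job is handed in; nothing more can be done
None
```

I handed the job in at 13.6 s. The lever is open and the whetstone lies flat on the cork pad; the hand-in gives no verdict, so these are my own checks.

**What I did:** I pushed the lever round to its stop with closed fingers. I then gripped the stone at mid-length, slid it about 26 mm clear of the lip, and lifted it out. I lowered it until I felt it touch the pad, then opened the fingers and backed off.

**Last checks:**
- **Stone position:** about 3 mm off the pad centre both lengthwise and across. Its length is within about 5° of the pad's, and most of that is likely error in picking corners by eye.
- **Stone flatness:** the top is level, with slopes of at most 0.006, at 30–31.5 mm above the bench. It should be 30 mm.
- **Lever:** 1.54–1.60 rad across three picture measurements, and the push rose to 12 N against the stop.
- **Bystanders:** the loupe, graver and burnisher show no change between the first and last top pictures.
- **Gripper:** clear of everything, about 0.2 m above the bench.

**Disagreements:** two single depth readings on the stone's top differed by 4 mm, but a plane fit over many points put that down to noise. When I tested for contact on the pad I pressed the stone down with about 20 N through the fingers.

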